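# Set the mould shaker to speed five and start it

## Robot

A 6-joint arm with a two-finger parallel gripper is mounted at the origin on a cart in front of the work surface, level with it; the furniture and walls round the work are solid. World frame = base frame: x ahead of the robot, y to its left, z up, the work surface at z = 0. Lengths are in m, angles in rad, forces in N, time in s.
With the tool pointing down it reaches from about 0.325 to 1 m from the base axis. Payload 5.1 kg.
Tool frame: the origin (TCP) lies at the very end of the fingers, on their centre line; the grasp point (between the pads) lies 19 mm behind it; z points along the fingers, y is the line along which they close (so a half turn about z gives the same grasp; the last joint's range is limited). The gripper opens to 85 mm and grips with 20 to 120 N. Pads are 22 mm wide; open, the fingers measure 114 mm over their backs; the gripper's body (76 mm by 85 mm) begins 54 mm behind the grasp point. The pads swing forward as they close: fully open they stand 13 mm farther back than shut.
Start: joints at [-1.286, 0.124, 1.65, -0, 1.367, -0.083], TCP at [0.234, -0.607, 0.231] pointing down, gripper open.
Joint ranges: [-2.61, 2.61], [-1.02, 2.33], [0.03, 2.71], [-1.35, 4.49], [0.32, 2.68], [-2.91, 2.91]. Speed limits (rad/s): [2.57, 2.57, 3.14, 3.14, 3.14, 3.14].

## Interface

Orientations are given as a rotation vector (axis times angle).
In Python, from workcell import * gives the robot as it stands.
- The arm moves only by the tool play_rows, never from a script. Its argument "moves" is a list of rows, each an object with "delta_pos": the shift along the tool's x, y, z in mm, a list of three; "roll": the turn about the tool's z in rad; "claw": the opening, from -1 (shut) to 1 (fully open). A call has exactly 5 rows; each row shifts and turns the commanded pose from where the row before left it, along the tool's axes as they then stand; what a row does not reach is not made up. A row lasts 1/10 s, in which the tool goes at most 50 mm and 8.59 degrees, less where a joint would pass 70% of its speed; a pose out of reach is approached as far as the arm can. A call with a gripper value outside its range is refused whole. The fingers move at their own pace and stop on an object; the grip force is fixed at half the most. Time passes only in rows, so rows that do not move let the fingers close, or fill a call up. It gives the time, the measured TCP pose, the force, the opening and the grip force at its end, in the units of the state.
- state(): the state, without advancing time (a new reading comes with each control period).
- camera(name): name is "side" or "top"; returns (picture, depth): 400x640x3 uint8, red, green, blue; 400x640 float32, m along the optical axis (not along the pixel's ray), 0 where there is no reading.
- camera_model(name): a dict with "mtx" (3x3 intrinsics, pixels), "k1" (the pictures are not rectified: a ray, as slopes to the right and down, at radius r is drawn at 1 + k1 r^2 times it, then the intrinsics apply), "xyz" and "attitude" of the camera in the world. Camera axes: x right, y down, z forward; pixel columns grow to the right and rows downward; lengths in m; the calibration is good to about 2 mm. A picture is of the moment at which its call begins. camera_model takes no time and is no camera call.
- job_done(): hands the job in; it is judged then, once.
The state is a dict: "clock": time; "q": joint angles; "qvel": joint speeds; "joint_efforts": joint torques, N m; "tcp_pos": TCP position; "orientation": TCP orientation; "wrist_force": force on the tool from outside, world axes, zero at the start; "moment": the same for the moment, N m; "width": finger opening in m; "grasp_force": force on a finger pad.
Only numpy, scipy, OpenCV 4.12 (cv2) and the standard library are available. Lean on these libraries where they do the work, as an engineer would, in place of code of your own. Each camera call takes 0.05 s, during which the arm holds its last target. There are 200 camera calls.

## Task

The filled moulds on the vibrating table need shaking at speed five: with a fingertip against its lever, turn the speed selector clockwise, click by click, from where it stands to the fifth dot after the off bar, without ever going past it. Only then press the start button fully down with a fingertip and let it come back up. Work gently, never grip the selector, and leave the moulds and everything else where they stand.

Things in the scene. Friction and masses are not known exactly. Their poses are not given: they have to be found in the camera images.
- shaker: Grey vibrating table, fixed, 220 (x) x 252 (y) x 60 mm. Origin: centre of its underside; x away from the robot at yaw 0, y left, z up; turned up to 0.3 rad. Its -y half (y -126 to +4 mm) is the control panel, top at z = 60 mm: selector axis at x +28, y -58; start button at x -75, y -58 mm. The +y half is a steel plate (204 x 104 mm, top at z = 45 mm, rim to 49 mm) carrying the moulds.
- speed_selector (a joint): Selector angle, rad, growing CLOCKWISE from above. Clicks 0 to 7, pi/6 (0.524) apart: 0 = off stop, 2.618 = position 5, 3.665 = end stop. Starts in 0, 1 or 2. Sprung detents: once clearly past the midpoint (a tenth of a step) it snaps on into the next; let go, it settles in the nearest. Takes about 0.15 N m (3 to 4 N at the end). At value q the lever points (105 deg - q) counterclockwise from the shaker's +x.
- selector_axis (a point): On the selector's axis, at the top of its black hub (38 mm across), 24 mm above the panel. One lever, 10 mm thick, upright sides, 7 to 23 mm above the panel, reaches 53 mm out and points at the set mark. Marks on the panel, 58 mm from the axis: a black bar (off, on the left, towards the moulds), then clockwise seven black dots, slightly larger with each speed.
- selector_tip (a point): Centre of the top of the round upright post (12 mm diameter, 6 to 26 mm above the panel) that ends the lever; 47 mm from the axis; moves with it.
- start_button (a joint): Travel of the start button, m: 0 = up, 0.006 = fully down. A spring brings it back; fully down takes 4 N.
- start_button_top (a point): Centre of the top face of the round grey start button (26 mm across), 22 mm above the panel when up; black round housing (42 mm across, 12 mm high) round it. Moves down with the button.
- mould_near: Black square mould tray, 80 x 80 x 18 mm, with four brown sweets, loose on the steel plate, the one nearer the robot. Origin: centre of its underside.
- mould_far: Black square mould tray, 80 x 80 x 18 mm, with four green sweets, loose on the steel plate, the one farther from the robot. Origin: centre of its underside.
- wood_stamp: Loose turned wooden stamp, 38 x 38 x 55 mm, standing on the worktop to the right of the shaker. Origin: centre of its underside.
- piping_nozzle: Loose steel piping nozzle, a cone 26 x 26 x 32 mm, standing on the worktop to the left of the shaker. Origin: centre of its underside.
There are look-alikes about, which are no part of the job. Of the things that look like the wood_stamp, take the one that is farthest to the robot's left at the start.

How it is judged:
On the way, in this order (a step that is already met when the one before it is completed fails the run):
1. the selector rests in position 5, the start button up (value of joint speed_selector between 2.46 and 2.78 rad and value of joint start_button below 0.001 m), for 0.3 s.
2. the start button is pressed fully down, the selector in position 5 (value of joint speed_selector between 2.46 and 2.78 rad and value of joint start_button above 0.0045 m), for 0.04 s.
At the end, for the whole second after the job is handed in: The selector rests in position 5 (2.618 rad, within 0.16 rad), the start button has been pressed (past 4.5 of its 6 mm) after that and is up again, and both moulds, the stamp and the nozzle stand at rest within 12 mm of where they were (all of step 1 and distance of each of mould_near, mould_far, wood_stamp, piping_nozzle from where it was at the start of the episode below 0.012 m and linear speed of each of mould_near, mould_far, wood_stamp, piping_nozzle below 0.02 m/s); the robot touches nothing.
It fails at once if the selector goes past position 5, over the midpoint to position 6 (value of joint speed_selector above 2.87 rad).
It fails at once if the start button is pressed while the selector is not in position 5 (value of joint start_button above 0.003 m and (value of joint speed_selector below 2.46 rad or value of joint speed_selector above 2.78 rad)).
It fails at once if the selector is gripped or forced (over 25 N from the fingers) (contact force between the fingers and speed_selector above 25 N).
It fails at once if a mould, the stamp or the nozzle is lifted or pushed away (distance of any of mould_near, mould_far, wood_stamp, piping_nozzle from where it was at the start of the episode above 0.02 m).
It also fails if it takes over 56 s, if anything falls off the work surface, if the arm or the gripper's body presses on something with over 40 N, if the wrist force passes 120 N, or if a joint passes its speed limit or range.

## Working session

There is one attempt and no reset: what is moved stays moved. The work goes in short steps, Python scripts to look and compute and a tool call to move; the robot and the scene stay as the last step left them, time stands still between calls to the robot, and variables do not carry over. Pictures are saved under pics/ and viewed, at most 10 in all, crops included, and the job is handed in when it is done.

Besides the shell and the picture viewer there is one more tool, called after "Call:" as name([rows], argument=value, ...), one row to a line, values as JSON. play_rows: Moves the arm, as the interface text tells. Its arguments: {"type":"object","properties":{"moves":{"type":"array","items":{"type":"object","properties":{"delta_pos":{"type":"array","items":{"type":"number"}},"roll":{"type":"number"},"claw":{"type":"number"}}}}},"required":["moves"]}

```bash
mkdir -p pics; cat > h.py <<'E'
from workcell import *
import numpy as np, cv2
from scipy.spatial.transform import Rotation as R
E
python3 - <<'E'
from h import *
for n in ("top","side"):
    p,d=camera(n); cv2.imwrite(f"pics/{n}0.png",cv2.cvtColor(p,cv2.COLOR_RGB2BGR)); np.save(n+"d",d)
    print(n,camera_model(n))
print(state())
E
```

```text
top {'mtx': array([[385.89573277,   0.        , 326.17616158],
       [  0.        , 385.89573277, 198.8992155 ],
       [  0.        ,   0.        ,   1.        ]]), 'k1': -0.0567321436630725, 'xyz': array([0.46471789, 0.02736146, 1.2594567 ]), 'attitude': array([-2.18674977,  2.19281693, -0.09462521])}
side {'mtx': array([[431.9946218 ,   0.        , 322.38787307],
       [  0.        , 431.9946218 , 194.31056439],
       [  0.        ,   0.        ,   1.        ]]), 'k1': -0.062471075572766585, 'xyz': array([ 0.40607809, -0.90242817,  0.80888451]), 'attitude': array([-2.23953929,  0.17277144, -0.0686678 ])}
{'clock': 0.1, 'q': array([-1.28562358e+00,  1.24433756e-01,  1.65155572e+00, -6.69868370e-06,
        1.36748870e+00, -8.25969963e-02]), 'qvel': array([-0.00150252, -0.00029942, -0.00305286, -0.00108867, -0.0007075 ,
        0.00344065]), 'joint_efforts': array([ 2.83996942e-04, -4.24931931e+01, -3.66653109e+01, -1.36856315e-04,
        3.95576630e-03, -1.86365116e-05]), 'tcp_pos': array([ 0.23351383, -0.60601014,  0.2301691 ]), 'orientation': array([-3.08678382e+00, -5.74100437e-01,  3.09544252e-04]), 'wrist_force': array([ 0.58430817, -0.46236597,  0.2945358 ]), 'moment': array([-0.04013771,  0.03785863,  0.03569801]), 'grasp_force': 0.0, 'width': 0.0852159529802859}
```

View pics/top0.png

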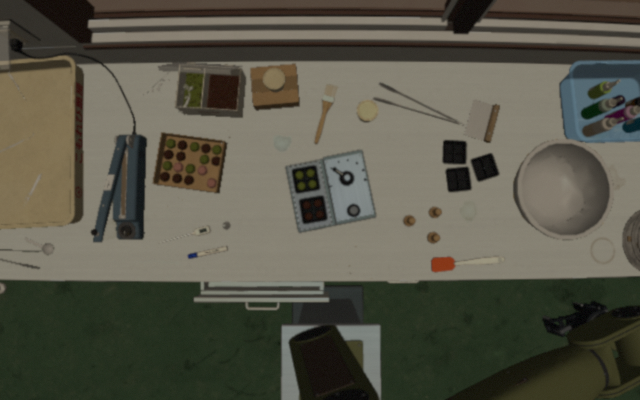

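View pics/side0.png

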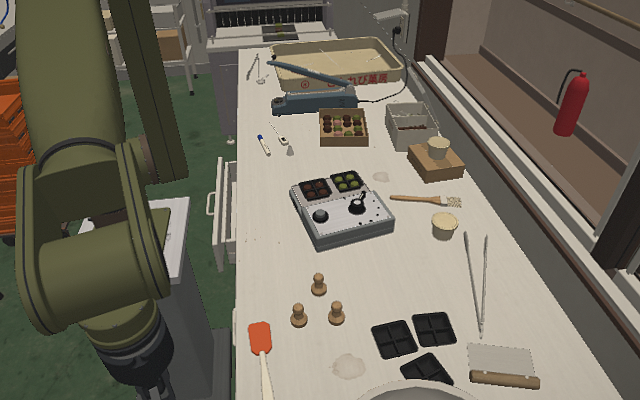

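The top view shows the shaker at about (331,190) px, with the selector at (347,178) and the button at (353,210). The side view shows the panel at (345,218) px and three stamps to the right of the shaker. Next I'll enlarge the panel.

```bash
cat >> h.py <<'E'
def ray(n,uv):
    m=camera_model(n); K=m["mtx"]
    pd=np.array([(uv[0]-K[0,2])/K[0,0],(uv[1]-K[1,2])/K[1,1]])
    p=pd.copy()
    for _ in range(20): p=pd/(1+m["k1"]*(p@p))
    return m["xyz"],R.from_rotvec(m["attitude"]).apply([p[0],p[1],1])
def on(n,uv,z):
    o,d=ray(n,uv); return o+d*(z-o[2])/d[2]
def pix(n,X):
    m=camera_model(n);K=m["mtx"];c=R.from_rotvec(m["attitude"]).inv().apply(np.array(X)-m["xyz"])
    p=c[:2]/c[2];p=p*(1+m["k1"]*(p@p));return K[[0,1],[0,1]]*p+K[[0,1],2]
E
python3 - <<'E'
from h import *
a=cv2.imread("pics/top0.png")[140:242,275:385]; b=cv2.imread("pics/side0.png")[165:255,280:400]
cv2.imwrite("pics/zt.png",cv2.resize(a,None,fx=5,fy=5,interpolation=cv2.INTER_CUBIC))
cv2.imwrite("pics/zs.png",cv2.resize(b,None,fx=6,fy=6,interpolation=cv2.INTER_CUBIC))
E
```

```text
(no output)
```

View pics/zt.png

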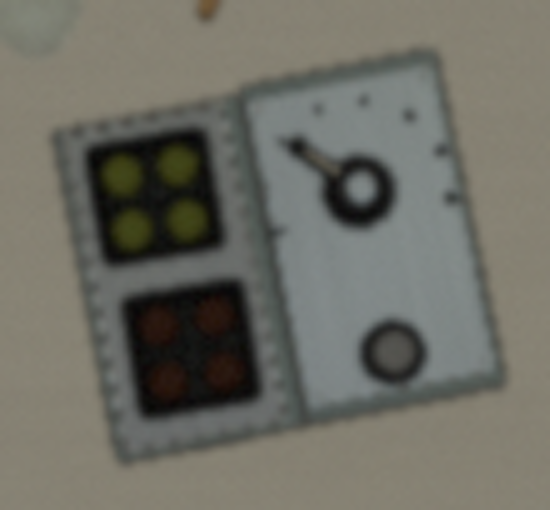

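View pics/zs.png

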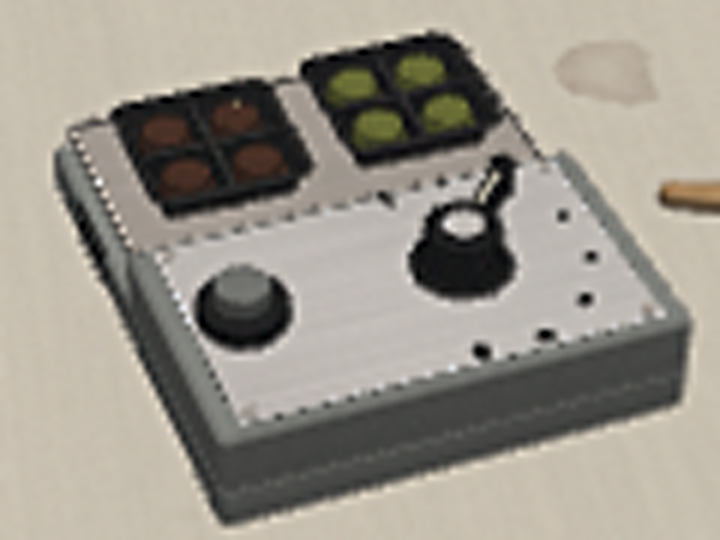

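The zooms show the off bar at zt (277,231), the hub at (360,190), the post at (296,146), and visible dots at (318,109), (363,100), (408,115), (441,150) and (450,197). The button is at (393,352).

```bash
python3 - <<'E'
from h import *
T=lambda x,y:(275+(x+.5)/5-.5,140+(y+.5)/5-.5)
S=lambda x,y:(280+(x+.5)/6-.5,165+(y+.5)/6-.5)
# triangulate hub top, button top, post
def tri(t,s):
    o,d=ray("top",T(*t));o2,d2=ray("side",S(*s))
    A=np.stack([d,-d2],1);k=np.linalg.lstsq(A,o2-o,rcond=None)[0]
    a,b=o+d*k[0],o2+d2*k[1]; return ((a+b)/2).round(4),np.linalg.norm(a-b).round(4)
print("hub",tri((360,188),(465,222)),"btn",tri((393,352),(243,288)))
hub=on("top",T(360,188),.084);btn=on("top",T(393,352),.082);post=on("top",T(296,146),.086)
hs=on("side",S(465,222),.084);bs=on("side",S(243,288),.082);ps=on("side",S(503,163),.086)
print("top",hub,btn,post);print("side",hs,bs,ps)
for h,b,p in((hub,btn,post),(hs,bs,ps)):
    d=h-b;yaw=np.arctan2(d[1],d[0]);v=p-h;a=np.arctan2(v[1],v[0])-yaw
    print("yaw",yaw,"len",np.hypot(*d[:2]),"post r",np.hypot(*v[:2]),"q",np.radians(105)-a)
# panel corners yaw and marks
for n,F,c in(("top",T,[(240,88),(435,52),(500,385),(305,425)]),):
    P=np.array([on(n,F(*q),.06) for q in c]);print(P.round(4))
for q in [(277,231),(318,109),(363,100),(408,115),(441,150),(450,197)]:
    p=on("top",T(*q),.06);v=p-hub; print(np.hypot(*v[:2]).round(4),np.degrees(np.arctan2(v[1],v[0])).round(1))
E
```

```text
hub (array([ 0.6184, -0.0505,  0.0845]), np.float64(0.0002)) btn (array([ 0.5175, -0.0704,  0.0776]), np.float64(0.0005))
top [ 0.61830794 -0.05047315  0.084     ] [ 0.51757447 -0.07007485  0.082     ] [ 0.64406945 -0.01121548  0.086     ]
side [ 0.61863328 -0.04981992  0.084     ] [ 0.51655476 -0.07545279  0.082     ] [ 0.64364046 -0.01421933  0.086     ]
yaw 0.19218803294790138 len 0.10262289874648174 post r 0.046955509715195735 q 1.0347198795184065
yaw 0.24602249326680123 len 0.10524765036346595 post r 0.04350587555024436 q 1.1201818278544153
[[ 0.6849  0.023   0.06  ]
 [ 0.7078 -0.1001  0.06  ]
 [ 0.4978 -0.1385  0.06  ]
 [ 0.4734 -0.0168  0.06  ]]
0.0559 115.3
0.0585 24.7
0.059 -3.8
0.0589 -33.1
0.0593 -62.8
0.0581 -92.6
```

```bash
cat >> h.py <<'E'
A=np.array([.6184,-.0503]);B=np.array([.5175,-.0703]);YAW=.19
def lev(q,rc=.045,s=.0205):
    th=np.radians(105)+YAW-q;u=np.array([np.cos(th),np.sin(th)]);t=np.array([u[1],-u[0]])
    return A+rc*u-s*t,th
def go(xy,z,th):
    s=state();r=R.from_rotvec(s["orientation"]);x=r.apply([1,0,0]);y0=np.arctan2(x[1],x[0])
    w=np.array([*xy,z])-s["tcp_pos"]
    print("clock",s["clock"],"tcp",s["tcp_pos"].round(4),"yaw",y0.round(3),"F",s["wrist_force"].round(1),"\n world",(w*1000).round(1),"tool mm",(r.inv().apply(w)*1000).round(1),"roll",round(y0-th,3),"tilt",r.apply([0,0,1]).round(3))
E
python3 - <<'E'
from h import *
xy,th=lev(1.047-.3);print(xy,th);go(xy,.15,th)
E
```

```text
[ 0.61187868 -0.00128243] 1.2755957145940462
clock 0.1 tcp [ 0.2335 -0.606   0.2302] yaw 0.368 F [ 0.6 -0.5  0.3] 
 world [378.4 604.7 -80.2] tool mm [ 570.5 -428.1   81.1] roll -0.908 tilt [-0.001  0.002 -1.   ]
```

Call:
play_rows([
  {"delta_pos": [28.5,-21.4,0],"roll": 0,"claw": -1},
  {"delta_pos": [28.5,-21.4,0],"roll": 0,"claw": -1},
  {"delta_pos": [28.5,-21.4,0],"roll": 0,"claw": -1},
  {"delta_pos": [28.5,-21.4,0],"roll": 0,"claw": -1},
  {"delta_pos": [28.5,-21.4,0],"roll": 0,"claw": -1},
])

```text
clock: 0.6
tcp_pos: [0.3285, -0.4539, 0.2307]
orientation: [-3.088, -0.574, 0.0]
wrist_force: [0.7, -0.3, 0.7]
width: 0.0123
grasp_force: 0.0
```

Call:
play_rows([
  {"delta_pos": [28.5,-21.4,0],"roll": 0,"claw": -1},
  {"delta_pos": [28.5,-21.4,0],"roll": 0,"claw": -1},
  {"delta_pos": [28.5,-21.4,0],"roll": 0,"claw": -1},
  {"delta_pos": [28.5,-21.4,0],"roll": 0,"claw": -1},
  {"delta_pos": [28.5,-21.4,0],"roll": 0,"claw": -1},
])

```text
clock: 1.1
tcp_pos: [0.423, -0.3028, 0.2309]
orientation: [-3.088, -0.574, 0.0]
wrist_force: [1.1, 0.6, 0.2]
width: -0.0002
grasp_force: 0.0
```

Call:
play_rows([
  {"delta_pos": [28.5,-21.4,0],"roll": 0,"claw": -1},
  {"delta_pos": [28.5,-21.4,0],"roll": 0,"claw": -1},
  {"delta_pos": [28.5,-21.4,0],"roll": 0,"claw": -1},
  {"delta_pos": [28.5,-21.4,0],"roll": 0,"claw": -1},
  {"delta_pos": [28.5,-21.4,0],"roll": 0,"claw": -1},
])

```text
clock: 1.6
tcp_pos: [0.5175, -0.1518, 0.2308]
orientation: [-3.088, -0.575, 0.001]
wrist_force: [0.2, -0.4, 1.0]
width: 0.0
grasp_force: 0.0
```

Call:
play_rows([
  {"delta_pos": [28.5,-21.4,0],"roll": 0,"claw": -1},
  {"delta_pos": [28.5,-21.4,0],"roll": 0,"claw": -1},
  {"delta_pos": [28.5,-21.4,0],"roll": 0,"claw": -1},
  {"delta_pos": [28.5,-21.4,0],"roll": 0,"claw": -1},
  {"delta_pos": [28.5,-21.4,0],"roll": 0,"claw": -1},
])

```text
clock: 2.1
tcp_pos: [0.612, -0.0008, 0.2307]
orientation: [-3.088, -0.575, 0.001]
wrist_force: [-0.4, 0.0, -0.2]
width: -0.0003
grasp_force: 0.0
```

Call:
play_rows([
  {"delta_pos": [0,0,0],"roll": -0.13,"claw": -1},
  {"delta_pos": [0,0,0],"roll": -0.13,"claw": -1},
  {"delta_pos": [0,0,0],"roll": -0.13,"claw": -1},
  {"delta_pos": [0,0,0],"roll": -0.13,"claw": -1},
  {"delta_pos": [0,0,0],"roll": -0.13,"claw": -1},
])

```text
clock: 2.6
tcp_pos: [0.6113, -0.0021, 0.2306]
orientation: [-2.739, -1.538, 0.002]
wrist_force: [0.0, -0.2, 0.1]
width: 0.0
grasp_force: 0.0
```

Call:
play_rows([
  {"delta_pos": [0,0,20],"roll": -0.13,"claw": -1},
  {"delta_pos": [0,0,20],"roll": -0.128,"claw": -1},
  {"delta_pos": [0,0,20],"roll": 0,"claw": -1},
  {"delta_pos": [0,0,20],"roll": 0,"claw": -1},
  {"delta_pos": [0,0,0],"roll": 0,"claw": -1},
])

```text
clock: 3.1
tcp_pos: [0.609, -0.002, 0.147]
orientation: [-2.52, -1.868, 0.009]
wrist_force: [-0.4, -0.8, -0.2]
width: -0.0002
grasp_force: 0.0
```

```bash
python3 - <<'E'
from h import *
xy,th=lev(1.047-.3);go(xy,.074,th);print(state()["width"])
p,d=camera("side");a=cv2.cvtColor(p,cv2.COLOR_RGB2BGR)[120:255,260:420]
cv2.imwrite("pics/s1.png",cv2.resize(a,None,fx=4.4,fy=4.4,interpolation=cv2.INTER_CUBIC))
E
```

```text
clock 3.1 tcp [ 0.609 -0.002  0.147] yaw 1.276 F [-0.4 -0.8 -0.2] 
 world [  2.9   0.7 -73. ] tool mm [ 1.6  3.1 73. ] roll 0.0 tilt [-0.008  0.001 -1.   ]
-0.00022165359460004047
```

View pics/s1.png

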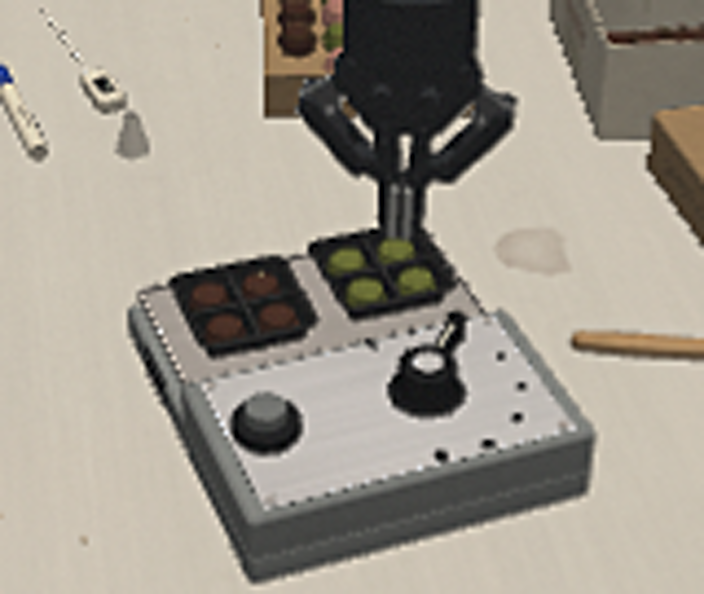

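The side view shows shut fingers above the panel's edge, behind the lever (post at (455,322), dot 1 visible at (410,330)). The lever is in position 2, so I'll descend with a correction.

Call:
play_rows([
  {"delta_pos": [1.6,3.1,15],"roll": 0,"claw": -1},
  {"delta_pos": [0,0,15],"roll": 0,"claw": -1},
  {"delta_pos": [0,0,15],"roll": 0,"claw": -1},
  {"delta_pos": [0,0,10],"roll": 0,"claw": -1},
  {"delta_pos": [0,0,0],"roll": 0,"claw": -1},
])

```text
clock: 3.65
tcp_pos: [0.6134, -0.0014, 0.0935]
orientation: [-2.521, -1.869, 0.005]
wrist_force: [-0.5, -0.3, -0.2]
width: 0.0002
grasp_force: 0.0
```

```bash
python3 - <<'E'
from h import *
xy,th=lev(1.047-.3);go(xy,.074,th)
E
```

```text
clock 3.65 tcp [ 0.6134 -0.0014  0.0935] yaw 1.276 F [-0.5 -0.3 -0.2] 
 world [ -1.5   0.1 -19.5] tool mm [-0.3 -1.4 19.5] roll 0.0 tilt [-0.005  0.    -1.   ]
```

Call:
play_rows([
  {"delta_pos": [-0.3,-1,8],"roll": 0,"claw": -1},
  {"delta_pos": [0,0,6],"roll": 0,"claw": -1},
  {"delta_pos": [0,0,5],"roll": 0,"claw": -1},
  {"delta_pos": [0,0,0],"roll": 0,"claw": -1},
  {"delta_pos": [0,0,0],"roll": 0,"claw": -1},
])

```text
clock: 4.15
tcp_pos: [0.6141, -0.0016, 0.0774]
orientation: [2.524, 1.871, 0.0]
wrist_force: [0.4, 0.2, -0.5]
width: -0.0002
grasp_force: 0.0
```

```bash
python3 - <<'E'
from h import *
xy,th=lev(1.047-.3);go(xy,.074,th)
E
```

```text
clock 4.15 tcp [ 0.6141 -0.0016  0.0774] yaw 1.276 F [ 0.4  0.2 -0.5] 
 world [-2.3  0.3 -3.4] tool mm [-0.4 -2.2  3.4] roll 0.0 tilt [ 0.  0. -1.]
```

Call:
play_rows([
  {"delta_pos": [-0.4,-2,3],"roll": 0,"claw": -1},
  {"delta_pos": [0,0,0],"roll": 0,"claw": -1},
  {"delta_pos": [1.15,2.74,0],"roll": 0.06,"claw": -1},
  {"delta_pos": [1.15,2.74,0],"roll": 0.06,"claw": -1},
  {"delta_pos": [1.15,2.74,0],"roll": 0.06,"claw": -1},
])

```text
clock: 4.65
tcp_pos: [0.6211, -0.001, 0.0745]
orientation: [2.684, 1.633, 0.0]
wrist_force: [0.9, 0.1, 0.2]
width: -0.0001
grasp_force: 0.0
```

Call:
play_rows([
  {"delta_pos": [1.15,2.74,0],"roll": 0.06,"claw": -1},
  {"delta_pos": [1.15,2.74,0],"roll": 0.06,"claw": -1},
  {"delta_pos": [1.15,2.74,0],"roll": 0.06,"claw": -1},
  {"delta_pos": [1.15,2.74,0],"roll": 0.06,"claw": -1},
  {"delta_pos": [0,0,0],"roll": 0,"claw": -1},
])

```text
clock: 5.15
tcp_pos: [0.6322, -0.0027, 0.0742]
orientation: [-2.857, -1.303, 0.002]
wrist_force: [-2.7, 2.0, 0.8]
width: 0.0001
grasp_force: 1.3
```

```bash
python3 - <<'E'
from h import *
xy,th=lev(1.047+.12);go(xy,.074,th)
p,d=camera("side");a=cv2.cvtColor(p,cv2.COLOR_RGB2BGR)[150:255,270:410]
cv2.imwrite("pics/s2.png",cv2.resize(a,None,fx=5,fy=5,interpolation=cv2.INTER_CUBIC))
E
```

```text
clock 5.15 tcp [ 0.6322 -0.0027  0.0742] yaw 0.856 F [-2.7  2.   0.8] 
 world [ 0.2 -0.2 -0.2] tool mm [-0.   0.3  0.2] roll 0.0 tilt [-0.001  0.001 -1.   ]
```

View pics/s2.png

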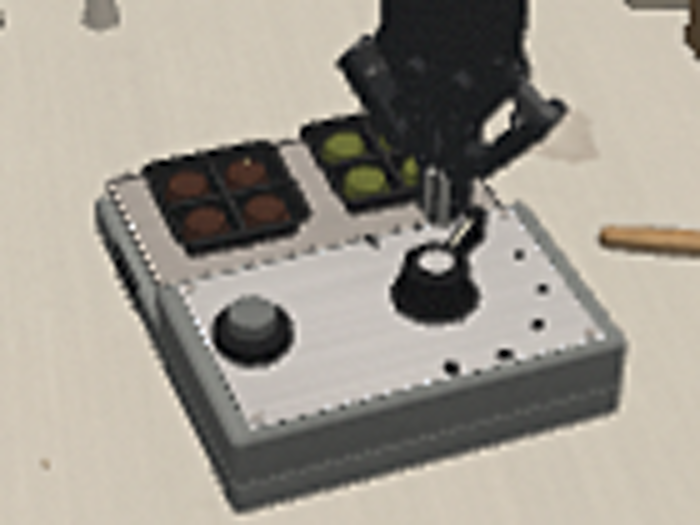

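The picture shows the fingers against the lever post at (475,225). The wrist force of about 3 N agrees, so I'll push on to click 3.

Call:
play_rows([
  {"delta_pos": [1.15,2.74,0],"roll": 0.06,"claw": -1},
  {"delta_pos": [1.15,2.74,0],"roll": 0.06,"claw": -1},
  {"delta_pos": [1.15,2.74,0],"roll": 0.06,"claw": -1},
  {"delta_pos": [1.15,2.74,0],"roll": 0.06,"claw": -1},
  {"delta_pos": [0,0,0],"roll": 0,"claw": -1},
])

```text
clock: 5.7
tcp_pos: [0.644, -0.008, 0.0746]
orientation: [2.993, 0.953, 0.002]
wrist_force: [-0.3, -0.2, 0.0]
width: 0.0004
grasp_force: 0.0
```

Call:
play_rows([
  {"delta_pos": [0.38,0.9,0],"roll": 0.02,"claw": -1},
  {"delta_pos": [0,0,0],"roll": 0,"claw": -1},
  {"delta_pos": [0.38,0.9,0],"roll": 0.02,"claw": -1},
  {"delta_pos": [0,0,0],"roll": 0,"claw": -1},
  {"delta_pos": [0,0,0],"roll": 0,"claw": -1},
])

```text
clock: 6.2
tcp_pos: [0.6452, -0.0087, 0.0743]
orientation: [3.012, 0.892, 0.0]
wrist_force: [-0.9, 0.6, 0.4]
width: -0.0002
grasp_force: 0.0
```

```bash
cat >> h.py <<'E'
def postq():
    # dark post top vs lighter lever, side + top views: save crops
    for n,(r0,r1,c0,c1) in {"side":(165,255,280,400)}.items():
        p,d=camera(n)
        return p[r0:r1,c0:c1]
E
python3 - <<'E'
from h import *
xy,th=lev(1.047+.4);go(xy,.074,th)
p,d=camera("side");a=cv2.cvtColor(p,cv2.COLOR_RGB2BGR)[165:255,280:400]
cv2.imwrite("pics/s3.png",cv2.resize(a,None,fx=6,fy=6,interpolation=cv2.INTER_CUBIC))
for q in np.arange(0,8)*np.pi/6:
    xy,_=lev(q,.047,0); px=pix("side",[*xy,.086]); print(round(q,2),((px-[280,165]+.5)*6-.5).round(0))
E
```

```text
clock 6.2 tcp [ 0.6452 -0.0087  0.0743] yaw 0.576 F [-0.9  0.6  0.4] 
 world [-0.2  0.1 -0.3] tool mm [-0.1 -0.2  0.3] roll 0.0 tilt [ 0. -0. -1.]
0.0 [400. 165.]
0.52 [450. 153.]
1.05 [504. 159.]
1.57 [548. 181.]
2.09 [571. 213.]
2.62 [566. 248.]
3.14 [533. 277.]
3.67 [480. 290.]
```

View pics/s3.png

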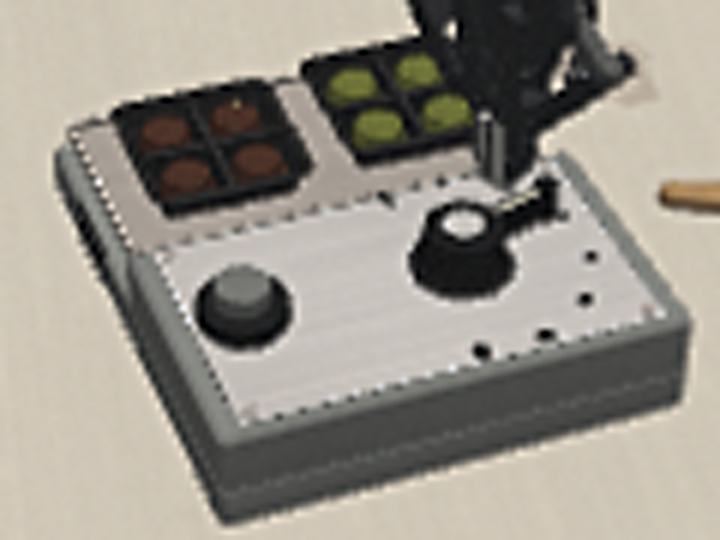

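The lever now points at dot 3, with the post at (548,183) as predicted. Next is click 4.

Call:
play_rows([
  {"delta_pos": [1.15,2.74,0],"roll": 0.06,"claw": -1},
  {"delta_pos": [1.15,2.74,0],"roll": 0.06,"claw": -1},
  {"delta_pos": [1.15,2.74,0],"roll": 0.06,"claw": -1},
  {"delta_pos": [1.15,2.74,0],"roll": 0.06,"claw": -1},
  {"delta_pos": [1.15,2.74,0],"roll": 0.06,"claw": -1},
])

```text
clock: 6.75
tcp_pos: [0.6559, -0.0177, 0.0742]
orientation: [-3.111, -0.428, 0.002]
wrist_force: [-1.4, 2.4, 1.3]
width: 0.0003
grasp_force: 1.3
```

Call:
play_rows([
  {"delta_pos": [1.15,2.74,0],"roll": 0.06,"claw": -1},
  {"delta_pos": [0.77,1.82,0],"roll": 0.04,"claw": -1},
  {"delta_pos": [0.77,1.82,0],"roll": 0.04,"claw": -1},
  {"delta_pos": [0,0,0],"roll": 0,"claw": -1},
  {"delta_pos": [0,0,0],"roll": 0,"claw": -1},
])

```text
clock: 7.25
tcp_pos: [0.6603, -0.024, 0.0743]
orientation: [-3.134, -0.215, 0.0]
wrist_force: [-0.2, -0.0, -0.2]
width: 0.0003
grasp_force: 0.0
```

```bash
python3 - <<'E'
from h import *
xy,th=lev(1.047+.84);go(xy,.074,th)
p,d=camera("side");g=cv2.cvtColor(p,cv2.COLOR_RGB2GRAY).astype(int)
# darkness of the predicted post spot for each click (3x3 mean)
for k in range(1,8):
    xy,_=lev(k*np.pi/6,.047,0);u,v=pix("side",[*xy,.084]).round().astype(int);print(k,g[v-1:v+2,u-1:u+2].mean().round())
E
```

```text
clock 7.25 tcp [ 0.6603 -0.024   0.0743] yaw 0.137 F [-0.2 -0.  -0.2] 
 world [-0.1  0.1 -0.3] tool mm [-0.1 -0.1  0.3] roll 0.001 tilt [-0.  0. -1.]
1 156.0
2 173.0
3 30.0
4 34.0
5 114.0
6 195.0
7 57.0
```

Click 4 is in: the force dropped to zero and the post is dark at spot 4. Now click 5, slowly.

Call:
play_rows([
  {"delta_pos": [1.15,2.74,0],"roll": 0.06,"claw": -1},
  {"delta_pos": [1.15,2.74,0],"roll": 0.06,"claw": -1},
  {"delta_pos": [1.15,2.74,0],"roll": 0.06,"claw": -1},
  {"delta_pos": [1.15,2.74,0],"roll": 0.06,"claw": -1},
  {"delta_pos": [1.15,2.74,0],"roll": 0.06,"claw": -1},
])

```text
clock: 7.8
tcp_pos: [0.6663, -0.0369, 0.0743]
orientation: [-3.129, 0.261, 0.0]
wrist_force: [-0.0, 4.0, 0.4]
width: -0.0003
grasp_force: 1.5
```

Call:
play_rows([
  {"delta_pos": [1.15,2.74,0],"roll": 0.06,"claw": -1},
  {"delta_pos": [0.77,1.82,0],"roll": 0.04,"claw": -1},
  {"delta_pos": [0.77,1.82,0],"roll": 0.04,"claw": -1},
  {"delta_pos": [0.77,1.82,0],"roll": 0.04,"claw": -1},
  {"delta_pos": [0,0,0],"roll": 0,"claw": -1},
])

```text
clock: 8.3
tcp_pos: [0.6678, -0.0462, 0.0743]
orientation: [-3.095, 0.537, 0.0]
wrist_force: [0.2, 0.5, -0.6]
width: -0.0003
grasp_force: 0.3
```

```bash
python3 - <<'E'
from h import *
xy,th=lev(2.367);go(xy,.074,th)
p,d=camera("side");a=cv2.cvtColor(p,cv2.COLOR_RGB2BGR)[165:255,280:400]
cv2.imwrite("pics/s4.png",cv2.resize(a,None,fx=6,fy=6,interpolation=cv2.INTER_CUBIC))
E
```

```text
clock 8.3 tcp [ 0.6678 -0.0462  0.0743] yaw -0.344 F [ 0.2  0.5 -0.6] 
 world [-0.1  0.  -0.3] tool mm [-0.1  0.   0.3] roll 0.001 tilt [-0.  0. -1.]
```

View pics/s4.png

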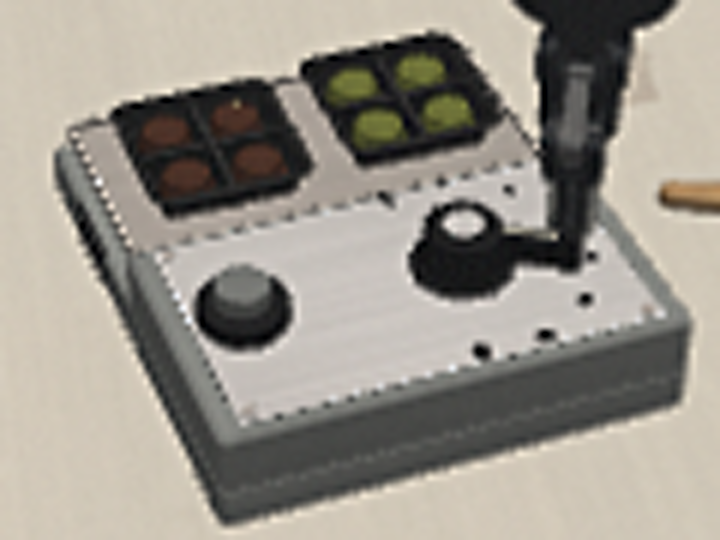

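The post is near (570,240), between dots 4 and 5, close to the crest (force about 0). I'll nudge it a bit further.

Call:
play_rows([
  {"delta_pos": [0.38,0.9,0],"roll": 0.02,"claw": -1},
  {"delta_pos": [0,0,0],"roll": 0,"claw": -1},
  {"delta_pos": [0.38,0.9,0],"roll": 0.02,"claw": -1},
  {"delta_pos": [0,0,0],"roll": 0,"claw": -1},
  {"delta_pos": [0,0,0],"roll": 0,"claw": -1},
])

```text
clock: 8.85
tcp_pos: [0.6679, -0.0485, 0.0744]
orientation: [3.084, -0.6, 0.0]
wrist_force: [0.0, 0.1, -0.1]
width: -0.0
grasp_force: 0.0
```

```bash
python3 - <<'E'
from h import *
xy,th=lev(2.407);go(xy,.074,th)
p,d=camera("side");a=cv2.cvtColor(p,cv2.COLOR_RGB2BGR)[165:255,280:400]
cv2.imwrite("pics/s5.png",cv2.resize(a,None,fx=6,fy=6,interpolation=cv2.INTER_CUBIC))
E
```

```text
clock 8.85 tcp [ 0.6679 -0.0485  0.0744] yaw -0.384 F [ 0.   0.1 -0.1] 
 world [-0.1  0.3 -0.4] tool mm [-0.2 -0.2  0.4] roll 0.0 tilt [ 0. -0. -1.]
```

View pics/s5.png

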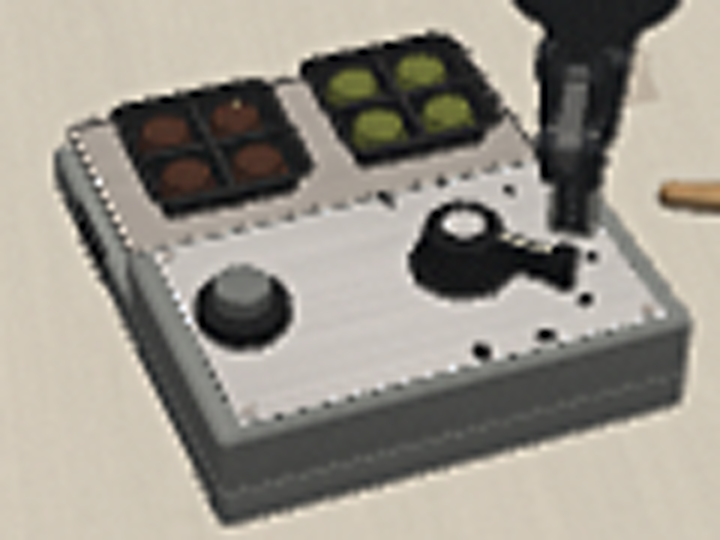

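The post is at (565,250), so the selector is in position 5 and clear of the finger. I'll back off, lift, and move over the button.

Call:
play_rows([
  {"delta_pos": [0,-4,0],"roll": 0,"claw": -1},
  {"delta_pos": [0,0,-20],"roll": 0,"claw": -1},
  {"delta_pos": [0,0,-20],"roll": 0,"claw": -1},
  {"delta_pos": [0,0,-20],"roll": 0,"claw": -1},
  {"delta_pos": [0,0,0],"roll": 0,"claw": -1},
])

```text
clock: 9.4
tcp_pos: [0.6718, -0.0447, 0.1383]
orientation: [-3.083, 0.599, -0.011]
wrist_force: [0.2, 1.0, 0.1]
width: -0.0001
grasp_force: 0.0
```

```bash
python3 - <<'E'
from h import *
go(B,.13,-.384)
E
```

```text
clock 9.4 tcp [ 0.6718 -0.0447  0.1383] yaw -0.384 F [0.2 1.  0.1] 
 world [-154.3  -25.6   -8.3] tool mm [-133.5   81.6    7.3] roll 0.0 tilt [ 0.007 -0.001 -1.   ]
```

Call:
play_rows([
  {"delta_pos": [-33.4,20.4,0],"roll": 0,"claw": -1},
  {"delta_pos": [-33.4,20.4,0],"roll": 0,"claw": -1},
  {"delta_pos": [-33.4,20.4,0],"roll": 0,"claw": -1},
  {"delta_pos": [-33.4,20.4,0],"roll": 0,"claw": -1},
  {"delta_pos": [0,0,15],"roll": 0,"claw": -1},
])

```text
clock: 9.9
tcp_pos: [0.512, -0.0704, 0.1191]
orientation: [3.083, -0.601, 0.001]
wrist_force: [0.6, -0.2, 0.8]
width: 0.0001
grasp_force: 0.0
```

Call:
play_rows([
  {"delta_pos": [0,0,15],"roll": 0,"claw": -1},
  {"delta_pos": [0,0,8],"roll": 0,"claw": -1},
  {"delta_pos": [0,0,4],"roll": 0,"claw": -1},
  {"delta_pos": [0,0,0],"roll": 0,"claw": -1},
  {"delta_pos": [0,0,0],"roll": 0,"claw": -1},
])

```text
clock: 10.4
tcp_pos: [0.5157, -0.0702, 0.0924]
orientation: [-3.084, 0.599, -0.0]
wrist_force: [0.1, -0.1, -0.0]
width: 0.0
grasp_force: 0.0
```

```bash
python3 - <<'E'
from h import *
go(B,.082,-.384)
E
```

```text
clock 10.4 tcp [ 0.5157 -0.0702  0.0924] yaw -0.384 F [ 0.1 -0.1 -0. ] 
 world [  1.8  -0.1 -10.4] tool mm [ 1.7 -0.5 10.4] roll 0.0 tilt [ 0.  0. -1.]
```

Call:
play_rows([
  {"delta_pos": [1.7,-0.5,5],"roll": 0,"claw": -1},
  {"delta_pos": [0,0,5],"roll": 0,"claw": -1},
  {"delta_pos": [0,0,3],"roll": 0,"claw": -1},
  {"delta_pos": [0,0,0],"roll": 0,"claw": -1},
  {"delta_pos": [0,0,0],"roll": 0,"claw": -1},
])

```text
clock: 10.9
tcp_pos: [0.517, -0.0704, 0.0797]
orientation: [-3.084, 0.6, -0.001]
wrist_force: [1.0, -0.1, 2.2]
width: 0.0001
grasp_force: 1.0
```

Call:
play_rows([
  {"delta_pos": [0,0,1],"roll": 0,"claw": -1},
  {"delta_pos": [0,0,1],"roll": 0,"claw": -1},
  {"delta_pos": [0,0,1],"roll": 0,"claw": -1},
  {"delta_pos": [0,0,0],"roll": 0,"claw": -1},
  {"delta_pos": [0,0,0],"roll": 0,"claw": -1},
])

```text
clock: 11.4
tcp_pos: [0.517, -0.0704, 0.0766]
orientation: [-3.084, 0.6, -0.001]
wrist_force: [-0.1, -0.1, 3.6]
width: -0.0002
grasp_force: 1.8
```

Call:
play_rows([
  {"delta_pos": [0,0,0.7],"roll": 0,"claw": -1},
  {"delta_pos": [0,0,0.5],"roll": 0,"claw": -1},
  {"delta_pos": [0,0,0],"roll": 0,"claw": -1},
  {"delta_pos": [0,0,0],"roll": 0,"claw": -1},
  {"delta_pos": [0,0,0],"roll": 0,"claw": -1},
])

```text
clock: 11.9
tcp_pos: [0.517, -0.0704, 0.076]
orientation: [-3.084, 0.6, -0.001]
wrist_force: [-1.4, 0.6, 7.8]
width: 0.0001
grasp_force: 3.7
```

Call:
play_rows([
  {"delta_pos": [0,0,-5],"roll": 0,"claw": -1},
  {"delta_pos": [0,0,-15],"roll": 0,"claw": -1},
  {"delta_pos": [0,0,-30],"roll": 0,"claw": -1},
  {"delta_pos": [0,0,-30],"roll": 0,"claw": -1},
  {"delta_pos": [0,0,-30],"roll": 0,"claw": -1},
])

```text
clock: 12.4
tcp_pos: [0.5158, -0.0702, 0.1861]
orientation: [3.084, -0.6, -0.003]
wrist_force: [0.8, -0.4, -0.7]
width: -0.0002
grasp_force: 0.0
```

Call:
play_rows([
  {"delta_pos": [-20,0,-10],"roll": 0,"claw": -1},
  {"delta_pos": [-20,0,0],"roll": 0,"claw": -1},
  {"delta_pos": [-10,0,0],"roll": 0,"claw": -1},
  {"delta_pos": [0,0,0],"roll": 0,"claw": -1},
  {"delta_pos": [0,0,0],"roll": 0,"claw": -1},
])

```text
clock: 12.9
tcp_pos: [0.4702, -0.0517, 0.1948]
orientation: [3.084, -0.6, -0.001]
wrist_force: [-1.0, 0.3, -0.1]
width: -0.0003
grasp_force: 0.0
```

```bash
python3 - <<'E'
from h import *
p,d=camera("side");a=cv2.cvtColor(p,cv2.COLOR_RGB2BGR)[165:255,280:400]
cv2.imwrite("pics/s6.png",cv2.resize(a,None,fx=6,fy=6,interpolation=cv2.INTER_CUBIC))
E
```

```text
(no output)
```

View pics/s6.png

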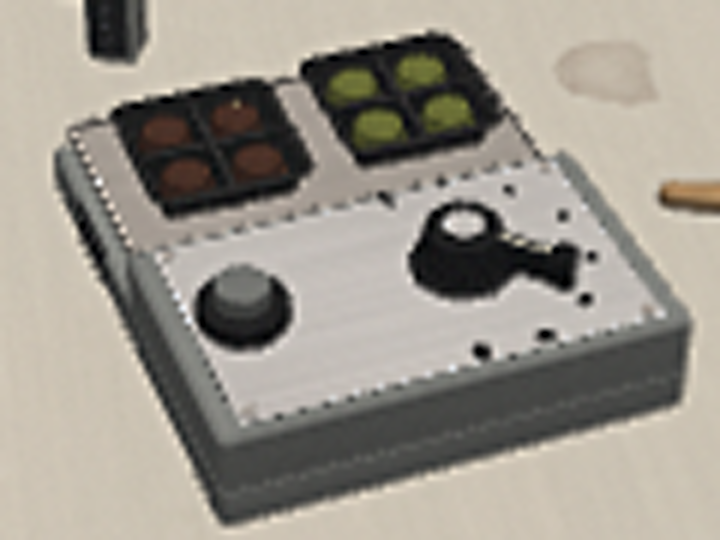

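The post top at (566,247) matches the position 5 prediction, the button is up at (243,285), and the moulds haven't moved. I'll check dot 5's predicted pixel before handing in.

```bash
python3 - <<'E'
from h import *
for k in (4,5,6):
    xy,_=lev(k*np.pi/6,.058,0);print(k,((pix("side",[*xy,.06])-[280,165]+.5)*6).round())
xy,_=lev(5*np.pi/6,.058,0)
if np.hypot(*((pix("side",[*xy,.06])-[280,165]+.5)*6-[586,299]))<12: print(job_done())
E
```

```text
4 [592. 257.]
5 [586. 301.]
6 [546. 337.]
the job is handed in; nothing more can be done
None
```

The job is handed in: the selector was pushed click by click from position 2 to 5, then the start button was pressed fully down and released. The last side view shows the selector at 5, the button up and the moulds in place; I did not re-measure the stamp or the nozzle, and no verdict came back.

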